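# Centre the finial on its plinth

### The job

The top-heavy brass-ball finial stands off-centre on its small wooden plinth. Nudge it with light pushes of the fingertips against its foot until it stands upright, centred in the dark ring inlaid in the plinth's top, then move the hand clear. Do not pinch, lift, tip or hit it hard, and leave the plinth and the things around it where they are.

Things in the scene. Friction and masses are not known exactly. Their poses are not given: they have to be found in the camera images.
- plinth: loose two-step square wooden plinth lying flat on the saw table, 0.6 kg, 40 mm high: lower step 112 x 112 x 14 mm, top step 100 x 100 mm. Origin at the centre of its underside, z up, x and y along its sides. Its flat top carries a dark inlaid ring, flush with the surface, inner radius 22 mm, outer radius 25.5 mm, in the centre
- ring_centre (a point): centre of the dark ring, on the plinth's top surface (40 mm above its underside), where the middle of the finial's foot should end
- finial: loose, round, top-heavy finial, about 0.16 kg and 58 mm high, standing upright on the plinth's top: a dark wooden disc foot 32 mm in diameter with upright sides from 2 to 11 mm above its underside (underside 28 mm in diameter), a thin stem (16 mm), a brass ball 28 mm in diameter centred 39 mm up, and a small pointed tip. Origin at the centre of the underside, z up. It slides on the plinth when pushed low at the foot (about 1 N) and tips over when pushed at the ball
- finial_foot (a point): centre of the underside of the finial's foot (same point as the finial's origin)
- clamp: black spring clamp with orange tips, 55 x 119 x 26 mm, lying on the table; bystander. Origin at the centre of its underside
- tape: yellow and black tape measure, 36 x 94 x 69 mm, standing on the table; bystander. Origin at the centre of its underside
- wedge: plain wooden offcut block, 50 x 124 x 50 mm, on the table; bystander. Origin at the centre of its underside
Things that resemble listed ones, but are neither listed nor needed, are in the scene too. Of the things like the plinth, leave any that is blue; of the rest the larger one is meant. What is shaped like the finial but red is not meant.

How it is judged:
At the end, for the whole second after the job is handed in: The finial stands upright and still on the plinth's top with its foot wholly inside the dark ring (foot centre within 6 mm of the ring's centre), and the plinth is within 15 mm of where it stood (horizontal distance between finial_foot and ring_centre below 0.006 m and z of finial_foot in the frame of ring_centre between -0.003 and 0.003 m and angle between finial's own z axis and vertical below 0.08 rad and angle between plinth's own z axis and vertical below 0.05 rad and linear speed of finial below 0.01 m/s and distance of plinth from where it was at the start of the episode below 0.015 m); the robot touches nothing.
It fails at once if the finial is lifted off the plinth (foot more than 8 mm above its top) (z of finial_foot in the frame of ring_centre above 0.008 m).
It fails at once if the finial is tipped (more than 0.4 rad) (angle between finial's own z axis and vertical above 0.4 rad).
It fails at once if the finial is hit hard or pinched (more than 15 N from the fingers) (contact force between the fingers and finial above 15 N).
It fails at once if the plinth is shifted by more than 15 mm (distance of plinth from where it was at the start of the episode above 0.015 m).
It fails at once if the spring clamp, tape measure or offcut block is moved by more than 15 mm (distance of any of clamp, tape, wedge from where it was at the start of the episode above 0.015 m).
It also fails if it takes over 48 s, if anything falls off the work surface, if the arm or the gripper's body presses on something with over 40 N, if the wrist force passes 120 N, or if a joint passes its speed limit or range.

### The arm

A 6-joint arm with a two-finger parallel gripper is mounted at the origin on the work surface; the furniture and walls round the work are solid. World frame = base frame: x ahead of the robot, y to its left, z up, the work surface at z = 0. Lengths are in m, angles in rad, forces in N, time in s.
With the tool pointing down it reaches from about 0.325 to 1 m from the base axis. Payload 5.1 kg.
Tool frame: the origin (TCP) lies midway between the tips of the shut fingers; the grasp point (between the pads) lies 19 mm behind it; z points along the fingers, y is the line along which they close (so a half turn about z gives the same grasp; the last joint's range is limited). The gripper opens to 85 mm and grips with 20 to 120 N. Pads are 22 mm wide; open, the fingers measure 114 mm over their backs; the gripper's body (76 mm by 85 mm) begins 54 mm behind the grasp point. The pads swing forward as they close: fully open they stand 13 mm farther back than shut.
Start: joints at [-1.326, 0.124, 1.65, -0, 1.367, -0.083], TCP at [0.209, -0.615, 0.231] pointing down, gripper open.
Joint ranges: [-2.61, 2.61], [-1.02, 2.33], [0.03, 2.71], [-1.35, 4.49], [0.32, 2.68], [-2.91, 2.91]. Speed limits (rad/s): [2.57, 2.57, 3.14, 3.14, 3.14, 3.14].

### API

Orientations are given as a rotation vector (axis times angle).
In Python, from station import ctrl, optics gives the robot as it stands. The module is installed in compiled form; this text tells all that it offers.
- The arm moves only by the tool apply_moves, never from a script. Its argument "rows" is a list of rows, each an object with "turn": the turn, a rotation vector about the tool's x, y, z in rad, a list of three; "slide": the shift along the tool's x, y, z in mm, a list of three; "claw": the opening, from 0 (shut) to 1 (fully open). In form: [{"turn": [ax, ay, az], "slide": [tx, ty, tz], "claw": claw}, ...]. A call has exactly 10 rows; each row shifts and turns the commanded pose from where the row before left it, along the tool's axes as they then stand; what a row does not reach is not made up. A row lasts 1/10 s, in which the tool goes at most 50 mm and 8.59 degrees, less where a joint would pass 70% of its speed; a pose out of reach is approached as far as the arm can. A call with a gripper value outside its range is refused whole. The fingers move at their own pace and stop on an object; the grip force is fixed at half the most. Time passes only in rows, so rows that do not move let the fingers close, or fill a call up. It gives the time, the measured TCP pose, the force, the opening and the grip force at its end, in the units of the state.
- ctrl.read_state(): the state, without advancing time (a new reading comes with each control period).
- optics.read_camera(name): name is "scene" or "top"; returns the picture (400x640x3 uint8, red, green, blue); there is no depth.
- optics.camera_params(name): a dict with "fovy" (degrees; the focal length in pixels is half the picture's height over the tangent of half this angle, whatever the lens; pixels are square), "cx", "cy" (the principal point, pixels), "R" (3x3) and "t" (3): a world point X has camera coordinates R X + t. Camera axes: x right, y down, z forward; pixel columns grow to the right and rows downward; lengths in m; the calibration is good to about 2 mm. A picture is of the moment at which its call begins. camera_params takes no time and is no camera call.
- ctrl.sign_off(): hands the job in; it is judged then, once.
Trained networks look in the newest picture that a camera, given by its name, has taken for a name from the list of things; names that differ only in an ending like _2 or _b are one class to them, and where a whole thing is asked for, a point or a joint stands for the part that bears it (a point fixed in the world has none). Each returns a list of dicts, best first, with "p" (0 to 1); they miss things now and then, are a little off and sometimes report something else, mostly with a low value. They report only what shows in the picture. A call takes as long as a camera call. They do not tell look-alikes from the thing itself.
- optics.silhouettes(camera, target): "pixels" (400x640 bool, what is visible of it) and "xy" ([column, row] in pixels, amid what is visible of it).
The state is a dict: "clock": time; "joint_pos": joint angles; "qvel": joint speeds; "tau": joint torques, N m; "tool_pos": TCP position; "tcp_rot": TCP orientation; "contact_force": force on the tool from outside, world axes, zero at the start; "torque": the same for the moment, N m; "grip_width": finger opening in m; "gripper_force": force on a finger pad.
Only numpy, scipy, OpenCV 4.12 (cv2) and the standard library are available. Lean on these libraries where they do the work, as an engineer would, in place of code of your own. Each camera call takes 0.05 s, during which the arm holds its last target. There are 200 camera calls.

## Working session

There is one attempt and no reset: what is moved stays moved. The work goes in short steps, Python scripts to look and compute and a tool call to move; the robot and the scene stay as the last step left them, time stands still between calls to the robot, and variables do not carry over. Pictures are saved under pics/ and viewed, at most 10 in all, crops included, and the job is handed in when it is done.

Besides the shell and the picture viewer there is one more tool, called after "Request:" as name(argument=value, ...), one argument or row to a line, values as JSON. apply_moves: Moves the arm, as the interface text tells. Its arguments: {"type":"object","properties":{"rows":{"type":"array","items":{"type":"object","properties":{"turn":{"type":"array","items":{"type":"number"}},"slide":{"type":"array","items":{"type":"number"}},"claw":{"type":"number"}}}}},"required":["rows"]}

```bash
mkdir -p pics
cat > h.py <<'E'
import numpy as np, cv2
from station import ctrl, optics
def K(n):
    c=optics.camera_params(n); f=200/np.tan(np.radians(c["fovy"])/2)
    return f,c["cx"],c["cy"],np.array(c["R"]),np.array(c["t"])
def ray(n,px,z):
    f,cx,cy,R,t=K(n); C=-R.T@t; d=R.T@np.array([(px[0]-cx)/f,(px[1]-cy)/f,1]); return C+d*(z-C[2])/d[2]
def proj(n,X):
    f,cx,cy,R,t=K(n); p=R@np.array(X)+t; return np.array([cx+f*p[0]/p[2],cy+f*p[1]/p[2]])
def save(n,name,crop=None,s=1):
    im=optics.read_camera(n)
    if crop: im=im[crop[1]:crop[3],crop[0]:crop[2]]
    im=cv2.resize(im,None,fx=s,fy=s,interpolation=cv2.INTER_CUBIC)
    cv2.imwrite("pics/"+name,im[:,:,::-1])
E
python3 - <<'E'
from h import *
a=optics.read_camera("scene");b=optics.read_camera("top")
cv2.imwrite("pics/a.png",cv2.resize(a,(480,300))[:,:,::-1])
cv2.imwrite("pics/s0.png",a[:,:,::-1]);cv2.imwrite("pics/t0.png",b[:,:,::-1])
for n in("scene","top"):
    f,cx,cy,R,t=K(n);print(n,f,cx,cy,(-R.T@t).round(3),R.round(3).tolist())
    for k in("plinth","finial","clamp","tape","wedge"):
        for o in optics.silhouettes(n,k)[:4]: print(n,k,round(o["p"],2),np.round(o["xy"]),o["pixels"].sum(),ray(n,o["xy"],.04).round(3))
print(ctrl.read_state()["clock"],ctrl.read_state()["tcp_rot"])
E
```

```text
scene 406.7999320253432 311.46432897877816 200.83509540810488 [0.023 0.713 0.531] [[-0.817, -0.577, -0.005], [-0.27, 0.391, -0.88], [0.51, -0.717, -0.475]]
scene plinth 0.81 [352. 263.] 1231 [0.335 0.136 0.04 ]
scene plinth 0.8 [334. 208.] 1492 [ 0.483 -0.028  0.04 ]
scene plinth 0.69 [286. 240.] 1882 [0.492 0.15  0.04 ]
scene finial 0.81 [232. 260.] 305 [0.537 0.265 0.04 ]
scene finial 0.59 [274. 221.] 296 [0.565 0.104 0.04 ]
scene finial 0.49 [341. 167.] 541 [ 0.602 -0.253  0.04 ]
scene finial 0.18 [178. 254.] 1005 [0.642 0.314 0.04 ]
scene clamp 0.9 [179. 254.] 935 [0.641 0.313 0.04 ]
scene tape 0.7 [246. 280.] 1243 [0.471 0.295 0.04 ]
scene tape 0.22 [286. 238.] 1970 [0.498 0.142 0.04 ]
scene wedge 0.65 [337. 168.] 530 [ 0.607 -0.243  0.04 ]
top 423.57762264205223 324.1240685166993 202.4931526178337 [ 0.433 -0.     1.258] [[-0.013, -1.0, 0.008], [-0.998, 0.012, -0.063], [0.063, -0.009, -0.998]]
top plinth 0.82 [282. 201.] 1311 [0.517 0.111 0.04 ]
top plinth 0.78 [342. 203.] 1433 [ 0.508 -0.063  0.04 ]
top plinth 0.63 [283. 255.] 729 [0.361 0.109 0.04 ]
top clamp 0.86 [222. 151.] 456 [0.663 0.284 0.04 ]
top tape 0.64 [221. 219.] 363 [0.467 0.285 0.04 ]
top tape 0.4 [271. 193.] 84 [0.539 0.142 0.04 ]
top wedge 0.66 [272. 190.] 94 [0.547 0.139 0.04 ]
0.6 [3.09939644e+00 5.12527754e-01 2.77329826e-05]
```

View pics/s0.png

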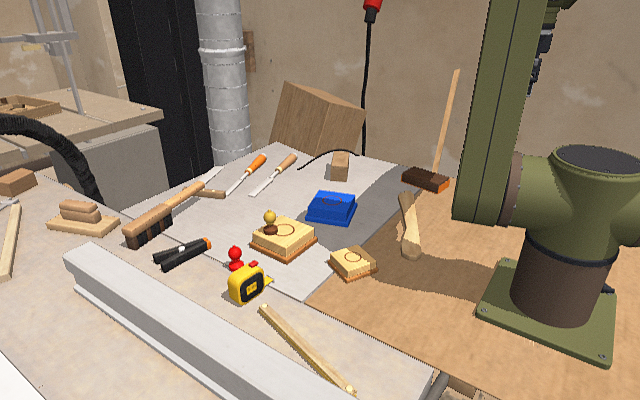

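View pics/t0.png

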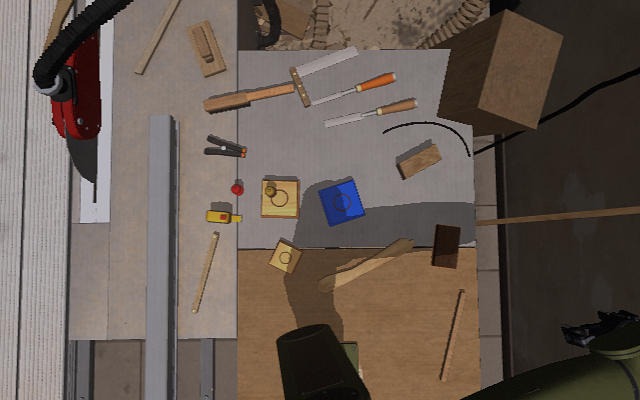

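Three plinth-like things appear in the top picture: wooden at (281,199), blue at (342,203), and a small wooden one at (285,257). The large wooden one that carries the brass finial at (271,190) is meant. The red one at (237,189) is not the finial. I'll confirm this in a crop.

Run:
```python
from h import *
a=cv2.imread("pics/t0.png")[170:230,245:325]; b=cv2.imread("pics/s0.png")[200:270,240:330]
a=cv2.resize(a,(480,360),interpolation=cv2.INTER_CUBIC)
b=cv2.resize(b,(463,360),interpolation=cv2.INTER_CUBIC)
cv2.imwrite("pics/c1.png",cv2.resize(np.hstack([a,b]),None,fx=.84,fy=.84))
for n in("scene","top"):
    optics.read_camera(n)
    for o in optics.silhouettes(n,"plinth"):
        if abs(o["xy"][0]-(284))<8 and o["xy"][1]<245:
            m=o["pixels"].astype(np.uint8); print(n,cv2.minAreaRect(cv2.findNonZero(m)))
            if n=="top":
                q=cv2.boxPoints(cv2.minAreaRect(cv2.findNonZero(m)))
                Q=np.array([ray(n,p,.014)for p in q]);print(Q.round(4),np.linalg.norm(np.diff(Q,axis=0),axis=1),Q.mean(0))
```

```text
scene ((283.6752624511719, 238.3556671142578), (62.240718841552734, 45.58904266357422), 23.96249008178711)
top ((280.0, 198.5), (39.0, 38.0), 90.0)
[[0.5833 0.1742 0.014 ]
 [0.582  0.0621 0.014 ]
 [0.4669 0.0632 0.014 ]
 [0.4683 0.1746 0.014 ]] [0.11207328 0.11511733 0.11142443] [0.52509833 0.11850941 0.014     ]
```

View pics/c1.png

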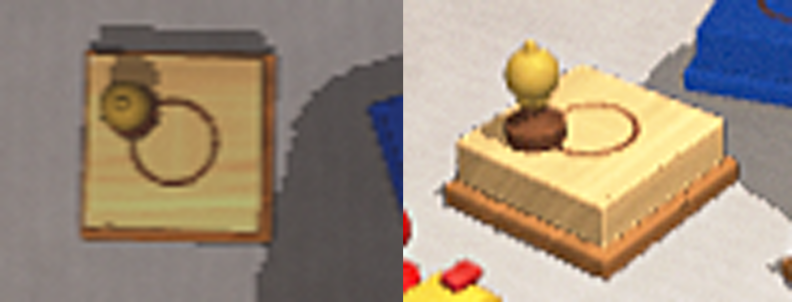

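Run:
```python
from h import *
print("ring top",ray("top",(279.7,198.4),.04),"ring scene",ray("scene",(283.7,229.9),.04))
print("ball top",ray("top",(270.2,191.2),.079),"ball scene",ray("scene",((532-403)/4.32+240,75/4.32+200),.079))
print("foot scene",ray("scene",(270.5,230.1),.0455))
s=ctrl.read_state(); print(s["clock"],s["tool_pos"],s["tcp_rot"],s["contact_force"])
from scipy.spatial.transform import Rotation as Ro
print(Ro.from_rotvec(s["tcp_rot"]).as_matrix().round(4))
```

```text
ring top [0.5233132  0.11690546 0.04      ] ring scene [0.52179897 0.11922822 0.04      ]
ball top [0.54090093 0.13952583 0.079     ] ball scene [0.53870057 0.14388409 0.079     ]
foot scene [0.53976133 0.14322664 0.0455    ]
0.8 [ 0.20925486 -0.61539458  0.23134353] [3.09945461e+00 5.12598061e-01 3.28005515e-05] [0.45793425 0.15184198 0.1876736 ]
[[ 0.9468  0.322   0.    ]
 [ 0.322  -0.9468 -0.    ]
 [ 0.      0.     -1.    ]]
```

Request:
apply_moves(
  rows=[
    {"turn": [0,0,0],"slide": [21,-33,-2],"claw": 0.235},
    {"turn": [0,0,0],"slide": [21,-33,-2],"claw": 0.235},
    {"turn": [0,0,0],"slide": [21,-33,-2],"claw": 0.235},
    {"turn": [0,0,0],"slide": [21,-33,-2],"claw": 0.235},
    {"turn": [0,0,0],"slide": [21,-33,-2],"claw": 0.235},
    {"turn": [0,0,0],"slide": [21,-33,-2],"claw": 0.235},
    {"turn": [0,0,0],"slide": [21,-33,-2],"claw": 0.235},
    {"turn": [0,0,0],"slide": [21,-33,-2],"claw": 0.235},
    {"turn": [0,0,0],"slide": [21,-33,-2],"claw": 0.235},
    {"turn": [0,0,0],"slide": [21,-33,-2],"claw": 0.235},
  ],
)

```text
clock: 1.8
tool_pos: [0.3018, -0.2339, 0.2516]
tcp_rot: [3.099, 0.511, 0.001]
contact_force: [0.6, -0.3, 0.5]
grip_width: 0.0203
gripper_force: 0.0
```

Request:
apply_moves(
  rows=[
    {"turn": [0,0,0],"slide": [36,-28,0],"claw": 0.235},
    {"turn": [0,0,0],"slide": [36,-28,0],"claw": 0.235},
    {"turn": [0,0,0],"slide": [36,-28,0],"claw": 0.235},
    {"turn": [0,0,0],"slide": [36,-28,0],"claw": 0.235},
    {"turn": [0,0,0],"slide": [36,-28,0],"claw": 0.235},
    {"turn": [0,0,0],"slide": [36,-28,0],"claw": 0.235},
    {"turn": [0,0,0],"slide": [36,-28,0],"claw": 0.235},
    {"turn": [0,0,0],"slide": [36,-28,0],"claw": 0.235},
    {"turn": [0,0,0],"slide": [36,-28,0],"claw": 0.235},
    {"turn": [0,0,0],"slide": [36,-28,0],"claw": 0.235},
  ],
)

```text
clock: 2.8
tool_pos: [0.5533, 0.1476, 0.2515]
tcp_rot: [3.099, 0.513, 0.001]
contact_force: [-0.2, -0.5, 1.0]
grip_width: 0.02
gripper_force: 0.0
```

Request:
apply_moves(
  rows=[
    {"turn": [0,0,-0.12],"slide": [0,0,0],"claw": 0.235},
    {"turn": [0,0,-0.12],"slide": [0,0,0],"claw": 0.235},
    {"turn": [0,0,-0.12],"slide": [0,0,0],"claw": 0.235},
    {"turn": [0,0,-0.12],"slide": [0,0,0],"claw": 0.235},
    {"turn": [0,0,-0.127],"slide": [0,0,0],"claw": 0.235},
    {"turn": [0,-0.12,0],"slide": [0,0,0],"claw": 0.235},
    {"turn": [0,0,0],"slide": [0,0,0],"claw": 0.235},
    {"turn": [0,0,0],"slide": [0,0,0],"claw": 0.235},
    {"turn": [0,0,0],"slide": [0,0,0],"claw": 0.235},
    {"turn": [0,0,0],"slide": [0,0,0],"claw": 0.235},
  ],
)

```text
clock: 3.8
tool_pos: [0.5523, 0.1453, 0.2515]
tcp_rot: [2.753, 1.389, -0.164]
contact_force: [0.3, -0.4, 0.6]
grip_width: 0.0202
gripper_force: 0.0
```

```bash
cat > d.py <<'E'
from h import *
from scipy.spatial.transform import Rotation as Ro
import sys
def delta(T):
    s=ctrl.read_state(); R=Ro.from_rotvec(s["tcp_rot"]).as_matrix()
    print(s["clock"],s["tool_pos"].__repr__(),R.round(3).tolist(),"force",np.round(s["contact_force"],2)); print("slide",(R.T@(np.array(T)-s["tool_pos"])*1000).round(1))
if len(sys.argv)>3: delta([float(v) for v in sys.argv[1:4]])
E
python3 d.py 0.568 0.180 0.12
```

```text
3.8 array([0.55231001, 0.14533394, 0.25151542]) [[0.59, 0.804, -0.07], [0.798, -0.594, -0.096], [-0.119, 0.0, -0.993]] force [ 0.29 -0.41  0.61]
slide [ 52.6  -8.  126.2]
```

Request:
apply_moves(
  rows=[
    {"turn": [0,0,0],"slide": [15,-2,0],"claw": 0.235},
    {"turn": [0,0,0],"slide": [15,-2,0],"claw": 0.235},
    {"turn": [0,0,0],"slide": [15,-2,0],"claw": 0.235},
    {"turn": [0,0,0],"slide": [16,-2,0],"claw": 0.235},
    {"turn": [0,0,0],"slide": [0,0,40],"claw": 0.235},
    {"turn": [0,0,0],"slide": [0,0,40],"claw": 0.235},
    {"turn": [0,0,0],"slide": [0,0,40],"claw": 0.235},
    {"turn": [0,0,0],"slide": [0,0,40],"claw": 0.235},
    {"turn": [0,0,0],"slide": [0,0,36],"claw": 0.235},
    {"turn": [0,0,0],"slide": [0,0,0],"claw": 0.235},
  ],
)

```text
clock: 4.8
tool_pos: [0.5635, 0.1797, 0.0428]
tcp_rot: [2.753, 1.391, -0.184]
contact_force: [-1.2, 0.3, -0.1]
grip_width: 0.0202
gripper_force: 0.0
```

```bash
python3 d.py 0.568 0.180 0.0445
python3 - <<'E'
from h import *
a=optics.read_camera("scene")[180:270,230:340]; b=optics.read_camera("top")[160:230,235:325]
a=cv2.resize(a,(440,360),interpolation=cv2.INTER_CUBIC);b=cv2.resize(b,(360,280),interpolation=cv2.INTER_CUBIC)
b=cv2.copyMakeBorder(b,0,80,0,0,cv2.BORDER_CONSTANT)
cv2.imwrite("pics/c2.png",np.hstack([a,b])[:,:,::-1])
E
```

```text
4.8 array([0.5634573 , 0.17967366, 0.04280244]) [[0.588, 0.805, -0.083], [0.798, -0.594, -0.099], [-0.129, -0.008, -0.992]] force [-1.2   0.25 -0.14]
slide [ 2.7  3.4 -2.1]
```

View pics/c2.png

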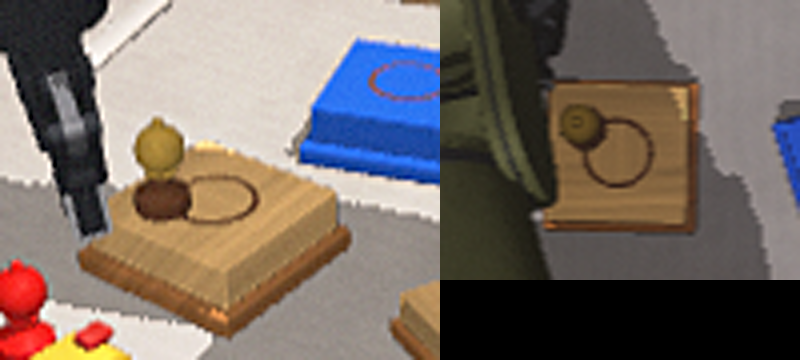

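Run:
```python
from h import *
s=ctrl.read_state();p=np.array(s["tool_pos"])
print("tcp proj",proj("scene",p),proj("top",p))
from scipy.spatial.transform import Rotation as Ro
R=Ro.from_rotvec(s["tcp_rot"]).as_matrix()
for sy in(-1,1):
  for sx in(-11,11):print(sx,sy,((proj("scene",p+R@np.array([sx,sy*10,0])/1000)-[230,180])*4).round())
```

```text
tcp proj [249.22095428 232.28623456] [256.94943127 182.79430653]
-11 -1 [100. 213.]
11 -1 [ 60. 224.]
-11 1 [ 93. 194.]
11 1 [ 54. 205.]
```

Request:
apply_moves(
  rows=[
    {"turn": [0,0,0],"slide": [0,0,-1.5],"claw": 0.235},
    {"turn": [0,0,0],"slide": [0,0,-1],"claw": 0.235},
    {"turn": [0,0,0],"slide": [0,1.5,0],"claw": 0.235},
    {"turn": [0,0,0],"slide": [0,2,0],"claw": 0.235},
    {"turn": [0,0,0],"slide": [0,0,0],"claw": 0.235},
    {"turn": [0,0,0],"slide": [0,0,0],"claw": 0.235},
    {"turn": [0,0,0],"slide": [0,0,0],"claw": 0.235},
    {"turn": [0,0,0],"slide": [0,0,0],"claw": 0.235},
    {"turn": [0,0,0],"slide": [0,0,0],"claw": 0.235},
    {"turn": [0,0,0],"slide": [0,0,0],"claw": 0.235},
  ],
)

```text
clock: 5.9
tool_pos: [0.571, 0.1784, 0.0518]
tcp_rot: [2.752, 1.389, -0.166]
contact_force: [-0.4, 0.1, 0.5]
grip_width: 0.0203
gripper_force: 0.0
```

```bash
python3 d.py 0.5535 0.160 0.0455
```

```text
5.9 array([0.57103598, 0.17842896, 0.05182679]) [[0.59, 0.804, -0.071], [0.799, -0.594, -0.096], [-0.12, -0.0, -0.993]] force [-0.36  0.06  0.49]
slide [-24.3  -3.2   9.3]
```

Run:
```python
from h import *
from scipy.spatial.transform import Rotation as Ro
a=optics.read_camera("scene")
s=ctrl.read_state();p=np.array(s["tool_pos"]);R=Ro.from_rotvec(s["tcp_rot"]).as_matrix()
a=cv2.resize(a[190:260,230:310],None,fx=8,fy=8,interpolation=cv2.INTER_CUBIC)[:,:,::-1].copy()
for sy in(-10,-20):
  for sx in(-11,11):
    q=((proj("scene",p+R@np.array([sx,sy,0])/1000)-[230,190]+.5)*8).round().astype(int);cv2.circle(a,tuple(int(v) for v in q),3,(0,0,255) if sy==-10 else (255,0,255),-1)
cv2.imwrite("pics/c3.png",a);print(s["clock"],p)
```

```text
5.95 [0.57106015 0.17840906 0.0518763 ]
```

View pics/c3.png

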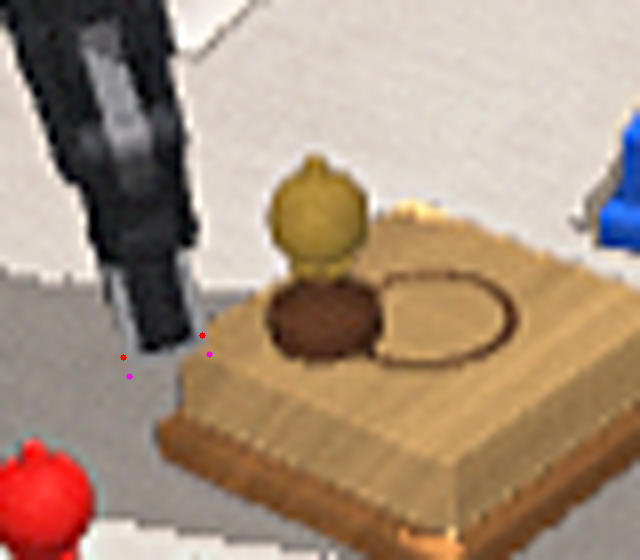

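Request:
apply_moves(
  rows=[
    {"turn": [0,0,0],"slide": [0,-1,1.8],"claw": 0.235},
    {"turn": [0,0,0],"slide": [0,-1,1.8],"claw": 0.235},
    {"turn": [0,0,0],"slide": [0,-1,1.8],"claw": 0.235},
    {"turn": [0,0,0],"slide": [0,0,1.8],"claw": 0.235},
    {"turn": [0,0,0],"slide": [-4,0,0.48],"claw": 0.235},
    {"turn": [0,0,0],"slide": [-4,0,0.48],"claw": 0.235},
    {"turn": [0,0,0],"slide": [-4,0,0.48],"claw": 0.235},
    {"turn": [0,0,0],"slide": [-4,0,0.48],"claw": 0.235},
    {"turn": [0,0,0],"slide": [-2,0,0.24],"claw": 0.235},
    {"turn": [0,0,0],"slide": [0,0,0],"claw": 0.235},
  ],
)

```text
clock: 6.95
tool_pos: [0.5572, 0.1646, 0.0448]
tcp_rot: [2.753, 1.389, -0.165]
contact_force: [0.2, -0.2, -0.5]
grip_width: 0.0204
gripper_force: 0.0
```

```bash
cat > v.py <<'E'
from h import *
from scipy.spatial.transform import Rotation as Ro
import sys
a=optics.read_camera("scene");t=optics.read_camera("top")
s=ctrl.read_state();p=np.array(s["tool_pos"]);R=Ro.from_rotvec(s["tcp_rot"]).as_matrix()
d=p[:2]-[.523,.118]; print(s["clock"],p,"along",d@[.594,.804],"perp",d@[.804,-.594],np.round(s["contact_force"],1))
a=cv2.resize(a[190:260,230:310],None,fx=6,fy=6,interpolation=cv2.INTER_CUBIC)
t=cv2.resize(t[165:225,250:310],(300,300),interpolation=cv2.INTER_CUBIC); t=cv2.copyMakeBorder(t,0,120,0,0,cv2.BORDER_CONSTANT)
cv2.imwrite("pics/"+sys.argv[1],np.hstack([a,t])[:,:,::-1])
E
python3 v.py c4.png
```

```text
7.05 [0.55747436 0.16487307 0.04488222] along 0.05816371394276437 perp -0.00012521673375367107 [-0.4  0.7  0.2]
```

View pics/c4.png

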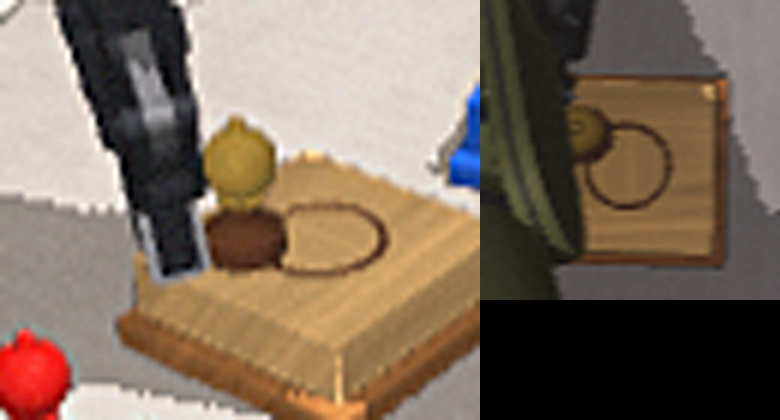

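Request:
apply_moves(
  rows=[
    {"turn": [0,0,0],"slide": [-1,0,0.12],"claw": 0.235},
    {"turn": [0,0,0],"slide": [-1,0,0.12],"claw": 0.235},
    {"turn": [0,0,0],"slide": [-1,0,0.12],"claw": 0.235},
    {"turn": [0,0,0],"slide": [-1,0,0.12],"claw": 0.235},
    {"turn": [0,0,0],"slide": [-1.5,0,0.18],"claw": 0.235},
    {"turn": [0,0,0],"slide": [-1.5,0,0.18],"claw": 0.235},
    {"turn": [0,0,0],"slide": [-1.5,0,0.18],"claw": 0.235},
    {"turn": [0,0,0],"slide": [-1.5,0,0.18],"claw": 0.235},
    {"turn": [0,0,0],"slide": [-1.5,0,0.18],"claw": 0.235},
    {"turn": [0,0,0],"slide": [-1.5,0,0.18],"claw": 0.235},
  ],
)

```text
clock: 8.05
tool_pos: [0.5496, 0.1543, 0.0448]
tcp_rot: [2.753, 1.389, -0.165]
contact_force: [-0.8, 0.6, -0.2]
grip_width: 0.02
gripper_force: 0.3
```

```bash
python3 v.py c5.png
```

```text
8.15 [0.54946217 0.15422938 0.04477745] along 0.04484694795880405 perp -0.00024466421724611244 [ 0.5 -0.1  0.1]
```

View pics/c5.png

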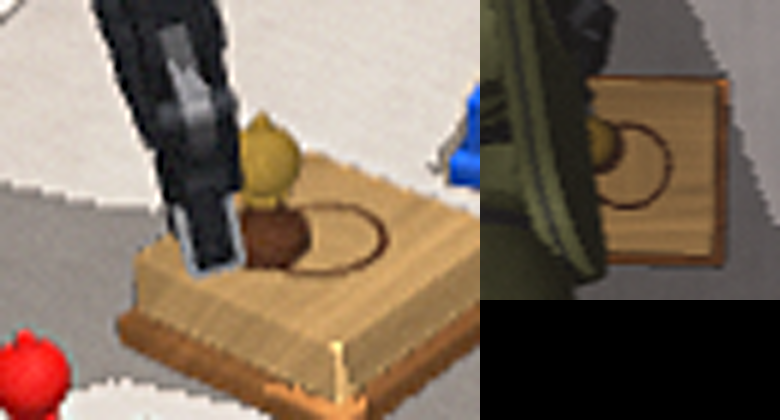

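Run:
```python
from h import *
u=np.array([.594,.804,0]);Rg=np.array([.523,.118,.04])
th=np.linspace(0,2*np.pi,200)
def ext(c,r,z=0):
    q=np.array([(proj("scene",c+[r*np.cos(t),r*np.sin(t),z])-[230,190]+.5)*6 for t in th]);return q.min(0).round(),q.max(0).round()
print("ring",ext(Rg,.0255))
for a in(.035,.03,.025,.02,.015,0):print(a,"foot z6",ext(Rg+a*u,.016,.006))
```

```text
ring (array([256., 204.]), array([393., 277.]))
0.035 foot z6 (array([189., 220.]), array([276., 266.]))
0.03 foot z6 (array([202., 217.]), array([289., 264.]))
0.025 foot z6 (array([215., 215.]), array([302., 261.]))
0.02 foot z6 (array([229., 213.]), array([315., 259.]))
0.015 foot z6 (array([242., 211.]), array([328., 257.]))
0 foot z6 (array([281., 204.]), array([367., 250.]))
```

Request:
apply_moves(
  rows=[
    {"turn": [0,0,0],"slide": [-1.5,0,0.18],"claw": 0.235},
    {"turn": [0,0,0],"slide": [-2,0,0.24],"claw": 0.235},
    {"turn": [0,0,0],"slide": [-2,0,0.24],"claw": 0.235},
    {"turn": [0,0,0],"slide": [-2,0,0.24],"claw": 0.235},
    {"turn": [0,0,0],"slide": [-2,0,0.24],"claw": 0.235},
    {"turn": [0,0,0],"slide": [-2,0,0.24],"claw": 0.235},
    {"turn": [0,0,0],"slide": [-2,0,0.24],"claw": 0.235},
    {"turn": [0,0,0],"slide": [-1.5,0,0.18],"claw": 0.235},
    {"turn": [0,0,0],"slide": [-1.5,0,0.18],"claw": 0.235},
    {"turn": [0,0,0],"slide": [0,0,0],"claw": 0.235},
  ],
)

```text
clock: 9.15
tool_pos: [0.5396, 0.1408, 0.0448]
tcp_rot: [2.752, 1.389, -0.166]
contact_force: [-0.2, 1.3, -0.7]
grip_width: 0.0203
gripper_force: 0.2
```

```bash
python3 v.py c6.png
```

```text
9.25 [0.53964432 0.14089275 0.04475585] along 0.028292497108850217 perp -0.0002162634406586541 [ 0.   1.1 -0.6]
```

View pics/c6.png

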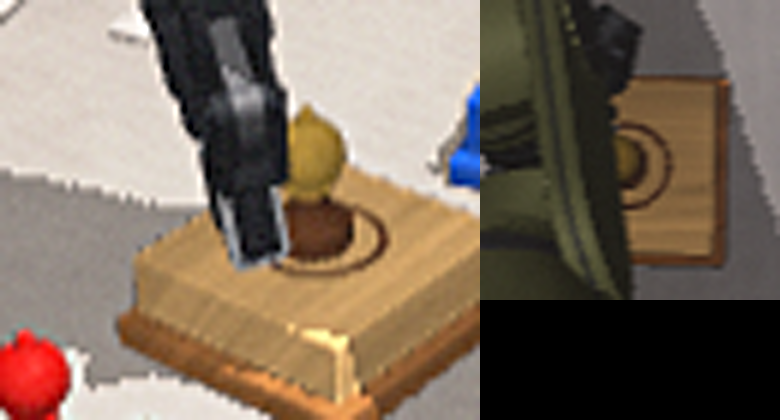

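Request:
apply_moves(
  rows=[
    {"turn": [0,0,0],"slide": [-1,0,0.12],"claw": 0.235},
    {"turn": [0,0,0],"slide": [-1,0,0.12],"claw": 0.235},
    {"turn": [0,0,0],"slide": [-0.5,0,0.06],"claw": 0.235},
    {"turn": [0,0,0],"slide": [0,0,0],"claw": 0.235},
    {"turn": [0,0,0],"slide": [0,0,0],"claw": 0.235},
    {"turn": [0,0,0],"slide": [1,0,-0.2],"claw": 0.235},
    {"turn": [0,0,0],"slide": [3,0,-0.5],"claw": 0.235},
    {"turn": [0,0,0],"slide": [8,0,-1.2],"claw": 0.235},
    {"turn": [0,0,0],"slide": [15,0,-2.5],"claw": 0.235},
    {"turn": [0,0,0],"slide": [20,0,-3],"claw": 0.235},
  ],
)

```text
clock: 10.25
tool_pos: [0.5672, 0.1781, 0.0466]
tcp_rot: [2.753, 1.389, -0.165]
contact_force: [0.3, -0.1, -0.9]
grip_width: 0.0201
gripper_force: 0.0
```

Request:
apply_moves(
  rows=[
    {"turn": [0,0,0],"slide": [15,0,-10],"claw": 0.235},
    {"turn": [0,0,0],"slide": [5,0,-25],"claw": 0.235},
    {"turn": [0,0,0],"slide": [0,0,-35],"claw": 0.235},
    {"turn": [0,0,0],"slide": [0,0,-40],"claw": 0.235},
    {"turn": [0,0,0],"slide": [0,0,-40],"claw": 0.235},
    {"turn": [0,0,0],"slide": [0,0,-30],"claw": 0.235},
    {"turn": [0,0,0],"slide": [0,40,0],"claw": 0.235},
    {"turn": [0,0,0],"slide": [0,40,0],"claw": 0.235},
    {"turn": [0,0,0],"slide": [0,40,0],"claw": 0.235},
    {"turn": [0,0,0],"slide": [0,40,0],"claw": 0.235},
  ],
)

```text
clock: 11.25
tool_pos: [0.7216, 0.1157, 0.223]
tcp_rot: [2.752, 1.39, -0.164]
contact_force: [1.2, 0.6, 0.3]
grip_width: 0.0197
gripper_force: 0.0
```

Request:
apply_moves(
  rows=[
    {"turn": [0,0,0],"slide": [0,40,0],"claw": 0.235},
    {"turn": [0,0,0],"slide": [0,40,0],"claw": 0.235},
    {"turn": [0,0,0],"slide": [0,40,0],"claw": 0.235},
    {"turn": [0,0,0],"slide": [0,30,0],"claw": 0.235},
    {"turn": [0,0,0],"slide": [0,20,0],"claw": 0.235},
    {"turn": [0,0,0],"slide": [0,0,0],"claw": 0.235},
    {"turn": [0,0,0],"slide": [0,0,0],"claw": 0.235},
    {"turn": [0,0,0],"slide": [0,0,0],"claw": 0.235},
    {"turn": [0,0,0],"slide": [0,0,0],"claw": 0.235},
    {"turn": [0,0,0],"slide": [0,0,0],"claw": 0.235},
  ],
)

```text
clock: 12.25
tool_pos: [0.8562, 0.0156, 0.2234]
tcp_rot: [2.752, 1.391, -0.165]
contact_force: [-0.0, 0.8, 0.8]
grip_width: 0.0199
gripper_force: 0.0
```

```bash
python3 v.py c7.png
```

```text
12.35 [0.85628831 0.01514382 0.22332779] along 0.11527688361783298 perp 0.3290603733105723 [-0.5 -0.5 -0.7]
```

View pics/c7.png

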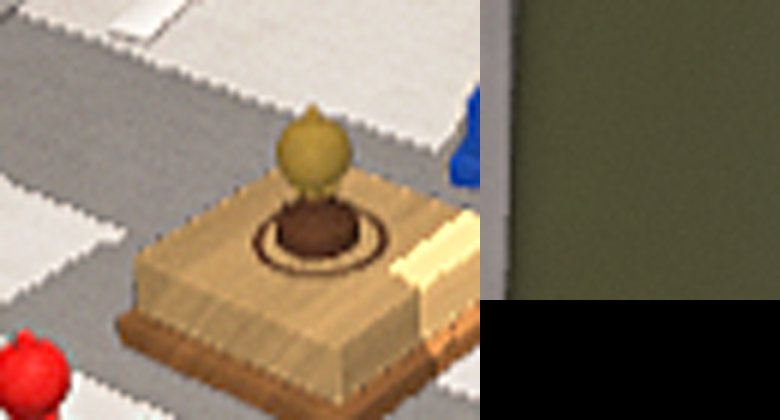

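Request:
apply_moves(
  rows=[
    {"turn": [0,0,0],"slide": [-38,-9,0],"claw": 0.235},
    {"turn": [0,0,0],"slide": [-38,-9,0],"claw": 0.235},
    {"turn": [0,0,0],"slide": [-38,-9,0],"claw": 0.235},
    {"turn": [0,0,0],"slide": [-38,-9,0],"claw": 0.235},
    {"turn": [0,0,0],"slide": [-38,-9,0],"claw": 0.235},
    {"turn": [0,0,0],"slide": [-38,-9,0],"claw": 0.235},
    {"turn": [0,0,0],"slide": [-38,-9,0],"claw": 0.235},
    {"turn": [0,0,0],"slide": [-38,-9,0],"claw": 0.235},
    {"turn": [0,0,0],"slide": [-38,-9,0],"claw": 0.235},
    {"turn": [0,0,0],"slide": [-38,-9,0],"claw": 0.235},
  ],
)

```text
clock: 13.35
tool_pos: [0.5586, -0.2362, 0.2689]
tcp_rot: [2.752, 1.389, -0.165]
contact_force: [-0.4, -0.6, -0.3]
grip_width: 0.0199
gripper_force: 0.0
```

```bash
python3 v.py c8.png; python3 -c "
from h import *
for X in([.523,.118,.04],[.523,.118,.079]):print((proj('top',X)-[250,165]+.5)*5)"
```

```text
13.45 [ 0.5575254  -0.23796856  0.26996863] along -0.26569063114529445 perp 0.23920374452074278 [ 0.7 -0.3  0.5]
[149.10254622 170.06489811]
[142.26876273 165.00585848]
```

View pics/c8.png

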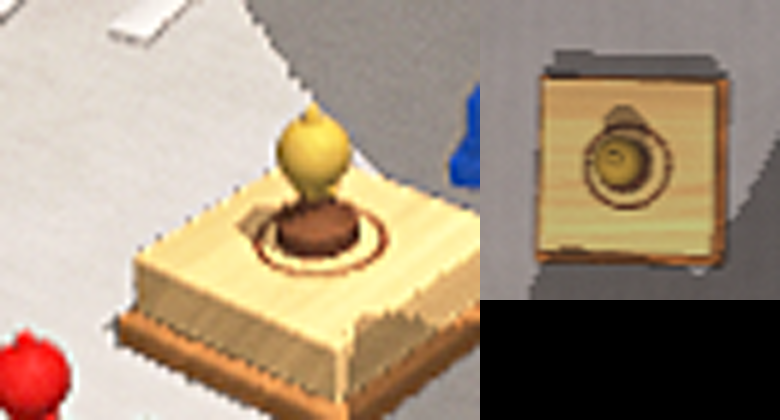

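The final picture shows the finial upright. In the top view the ball sits at (621,163) and the ring centre at (628,167), an offset of (-7,-4) px. A centred finial would show (-6.8,-5) px. The scene view agrees to within about 2 mm.

```bash
python3 -c "
from station import ctrl
print(ctrl.sign_off())"
```

```text
the job is handed in; nothing more can be done
None
```

I nudged the finial to within about 2 mm of the ring's centre by camera measurement. It stands upright, the hand is clear, and the job was handed in at about 13.5 s; the sign-off returned no verdict.

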